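# Coating-thickness reading on a sloping bracket

## Robot

A 6-joint arm with a two-finger parallel gripper is mounted at the origin on the work surface. World frame = base frame: x ahead of the robot, y to its left, z up, the work surface at z = 0. Lengths are in m, angles in rad, forces in N, time in s.
With the tool pointing down it reaches from about 0.35 to 0.775 m from the base axis. Payload 5.5 kg.
Tool frame: the origin (TCP) lies at the very end of the fingers, on their centre line; the grasp point (between the pads) lies 19 mm behind it; z points along the fingers, y is the line along which they close (so a half turn about z gives the same grasp; the last joint's range is limited). The gripper opens to 85 mm and grips with 20 to 120 N. Pads are 22 mm wide; open, the fingers measure 114 mm over their backs; the gripper's body (76 mm by 85 mm) begins 54 mm behind the grasp point. The pads swing forward as they close: fully open they stand 13 mm farther back than shut.
Start: joints at [-1.397, 0.313, 0.046, 1.304, 0, 1.431], TCP at [0.177, -0.547, 0.231] pointing down, gripper open.
Joint ranges: [-2.76, 2.76], [-0.86, 1.69], [-1.03, 1.26], [-2.2, 2.34], [-1.47, 1.5], [-3.14, 3.14]. Speed limits (rad/s): [2.57, 2.57, 3.14, 3.14, 3.14, 3.14].

## Interface

Orientations are given as a unit quaternion [w, x, y, z].
In Python, from workcell import get_state, read_camera, calibration, hand_in gives the robot as it stands.
- The arm moves only by the tool drive_tool, never from a script. Its argument "deltas" is a list that holds one entry, the list of rows, each a list of 7 numbers: the closure in counts, from 0 (fully open) to 255 (shut), then the shift along the tool's x, y, z in m, then the turn, a rotation vector about the tool's x, y, z in degrees. A call has 1 to 12 rows; each row is the pose to reach, as a shift and turn from the pose commanded when the call began, along the tool's axes at that moment; what a row does not reach only later rows make up. A row lasts 1/8 s, in which the tool goes at most 62.5 mm and 10.7 degrees, less where a joint would pass 70% of its speed; a pose out of reach is approached as far as the arm can. A call with a gripper value outside its range is refused whole. The fingers move at their own pace and stop on an object; "newtons" is the grip in N (left out, the last holds). Time passes only in rows, so rows that repeat a pose let the fingers close. It gives the time, the measured TCP pose, the force, the opening and the grip force at its end, in the units of the state.
- get_state(): the state, without advancing time (a new reading comes with each control period).
- read_camera(name): name is "scene" or "top" or "wrist"; returns (picture, depth): 480x640x3 uint8, red, green, blue; 480x640 float32, m along the optical axis (not along the pixel's ray), 0 where there is no reading.
- calibration(name): a dict with "mtx" (3x3 intrinsics, pixels), "world_from_camera" (4x4, takes a point from camera to world coordinates). Camera axes: x right, y up, looking along -z (the intrinsics and any distortion apply to the point x, -y, -z); pixel columns grow to the right and rows downward; lengths in m; the calibration is good to about 2 mm. A picture is of the moment at which its call begins: read the wrist's pose just before it. calibration takes no time and is no camera call; for the wrist camera it gives the pose at the moment of the call.
- hand_in(): hands the job in; it is judged then, once.
The state is a dict: "clock": time; "joint_pos": joint angles; "qvel": joint speeds; "tau": joint torques, N m; "tcp_pos": TCP position; "orientation": TCP orientation; "wrist_force": force on the tool from outside, world axes, zero at the start; "ft_torque": the same for the moment, N m; "finger_gap": finger opening in m; "grip_force": force on a finger pad.
Only numpy, scipy, OpenCV 4.12 (cv2) and the standard library are available. Lean on these libraries where they do the work, as an engineer would, in place of code of your own. Each camera call takes 0.05 s, during which the arm holds its last target. There are 200 camera calls.

## Task

Take the cordless coating-thickness gauge out of its stand and check its zero first: hold it square on the round bare-steel zero plate (not on the square coated pieces), pressed lightly so that its spring nose goes about half-way in, steady for a second. Then take the reading on the painted bracket clamped to the tilted angle plate: set the nose inside the ring drawn on the bracket, square to the sloping painted face, again lightly with the spring nose about half-way in, and finish still holding it there - the job ends with the gauge in hand and in contact, not put down. Never press hard, and leave the clamped bracket, the zero plate and all the other things on the bench where they are.

Things in the scene. Friction and masses are not known exactly. Their poses are not given: they have to be found in the camera images.
- probe: the gauge, loose, about 150 g: grey rectangular handle 32 (x) x 26 (y) x 80 mm with a black window on top, over a steel barrel (dia. 20, 38 mm long) with a round spring nose (dia. 14, 12 mm out). Origin: centre of the unpressed nose's flat end; z up its axis: nose 0-12 mm, barrel 12-50, handle 50-130. Starts upright, handle resting on the stand; lift straight up 50 mm to clear it
- nose (a joint): how far the spring nose is pushed into the barrel (m): 0 = fully out, 0.010 = fully in. The spring gives about 1.5 N when the nose just starts to move and 0.7 N more for each mm, so half-way (5 mm) is about 5 N and fully in about 8.5 N; beyond that it is rigid
- nose_tip (a point): centre of the flat end of the spring nose (it moves with the nose); axes as the gauge's
- stand: the gauge's stand: black block 84 (x) x 74 (y) x 64 mm high, fixed, origin at the centre of its underside; a vertical hole, dia. 24 mm and 58 mm deep, in its middle holds the gauge's barrel with 2 mm of play all round, nose hanging free. It is at the far left or far right of the working area
- zero_plate: the zero plate: loose round plate of bare steel, 50 mm in diameter, 10 mm thick, 150 g, flat on the bench; origin at the centre of its underside. It lies in a row with the two square coated pieces, in any of the three places
- zero_top (a point): centre of the zero plate's top face, z up
- coated1: square coated reference piece, loose, steel with a painted top, 45 x 45 x 10 mm, origin at the centre of its underside; not to be used
- coated2: another square coated reference piece like coated1; not to be used
- angle_base: base of the tilting angle plate: cast iron, fixed to the bench, 200 (x) x 198 (y, over its bolt lugs) x 20 mm, origin at the centre of its underside; the table's hinge runs along y at x -85 mm, z 48 mm; two slotted quadrants stand up at its sides to 140 mm height
- bracket: the bracket with the table it is clamped to, locked at a slope of 0.2 to 0.55 rad, x up the slope, z normal to it; origin on the hinge axis. Bracket: folded 5 mm plate, 150 (x) x 120 (y) mm, blue-grey paint, centre at x 105, painted face at z 27 mm; +y edge folded up 26 mm. Two strap clamps 24 mm high near the ends of its -y half (x 35 and 175, y -36 mm)
- spot (a point): centre of the drawn ring on the bracket's painted face (x 100, y -8, z 27 mm in the bracket's frame); z is the outward normal of the face, x points up the slope. The ring is a white marker circle, 30 mm inside and 36 mm outside diameter, the only ring on the part (two dark 12 mm fixing holes are near the folded edge)
- scribe_tin: bystander: open square steel tin 85 x 85 x 60 mm with pens and scribers standing in it to 125 mm height, fixed, origin at the centre of its underside; it stands on the side of the working area where the gauge's stand is not
- grinder: bystander: yellow angle grinder lying behind the angle plate, about 275 mm long, 86 mm high, disc upwards, 1.9 kg
- tape: bystander: tape measure, 68 x 36 x 64 mm, near the robot
- square: bystander: steel try square lying flat, 100 x 160 mm, 16 mm high
- flap_discs: bystander: stack of three grinding discs, 115 mm in diameter, 38 mm high
- fclamp: bystander: bar clamp lying flat, 275 mm long, 24 mm high, origin near its fixed jaw
- marker: bystander: paint marker pen lying flat, 140 mm long, 17 mm thick, near the robot

How it is judged:
By the outcome, as a careful person would: the job done as asked, in the order asked, and still so for the second after the job is handed in, while the arm keeps its last pose, push and grip.
It also fails if it takes over 58 s, if anything falls off the work surface, if the arm or the gripper's body presses on something with over 40 N, if the wrist force passes 120 N, or if a joint passes its speed limit or range.

## Working session

There is one attempt and no reset: what is moved stays moved. The work goes in short steps, Python scripts to look and compute and a tool call to move; the robot and the scene stay as the last step left them, time stands still between calls to the robot, and variables do not carry over. Pictures are saved under pics/ and viewed, at most 11 in all, crops included, and the job is handed in when it is done.

Besides the shell and the picture viewer there is one more tool, called after "Call:" as name([rows], argument=value, ...), one row to a line, values as JSON. drive_tool: Moves the arm, as the interface text tells. Its arguments: {"type":"object","properties":{"deltas":{"type":"array","items":{"type":"array","items":{"type":"array","items":{"type":"number"}}}},"newtons":{"type":"number"}},"required":["deltas"]}

```bash
mkdir -p pics; ls; cat > h.py <<'E'
import numpy as np, cv2
from workcell import get_state, read_camera, calibration, hand_in
from scipy.spatial.transform import Rotation as R
def cloud(name):
    c=calibration(name); im,d=read_camera(name)
    K=np.array(c["mtx"]); T=np.array(c["world_from_camera"])
    v,u=np.mgrid[0:480,0:640]
    p=np.stack([(u-K[0,2])/K[0,0]*d,-(v-K[1,2])/K[1,1]*d,-d],-1)
    return im,d,p@T[:3,:3].T+T[:3,3]
def save(im,f): cv2.imwrite('pics/'+f,im[...,::-1])
def pose():
    s=get_state(); q=s["orientation"]
    return np.array(s["tcp_pos"]),R.from_quat([q[1],q[2],q[3],q[0]])
E
python3 - <<'E'
from h import *
for n in("top","scene"):
    im,d,p=cloud(n); save(im,n+'.png'); np.savez(''+n+'.npz',im=im,d=d,p=p)
    c=calibration(n); print({k:np.round(v,4).tolist() for k,v in c.items()})
print(get_state())
E
```

```text
pics
{'mtx': [[455.7384, 0.0, 316.5752], [0.0, 455.7384, 239.9232], [0.0, 0.0, 1.0]], 'world_from_camera': [[-0.0248, 0.9974, -0.068, 0.4993], [-0.9997, -0.0253, -0.0068, -0.0224], [-0.0085, 0.0678, 0.9977, 1.0248], [0.0, 0.0, 0.0, 1.0]]}
{'mtx': [[459.0747, 0.0, 323.8741], [0.0, 459.0747, 237.2369], [0.0, 0.0, 1.0]], 'world_from_camera': [[-0.8891, -0.3696, 0.2701, 0.854], [0.4578, -0.7143, 0.5293, 0.5273], [-0.0027, 0.5943, 0.8043, 0.9179], [0.0, 0.0, 0.0, 1.0]]}
{'clock': 0.1, 'joint_pos': array([-1.39659488e+00,  3.13928330e-01,  4.50778449e-02,  1.30361976e+00,
       -1.19839764e-05,  1.43123044e+00]), 'qvel': array([ 0.00096199, -0.00251557,  0.00327587,  0.00091178, -0.00029314,
        0.00109602]), 'tau': array([ 1.79032126e-03, -4.81724668e+01,  2.99245191e+01,  1.27069774e-02,
       -2.01865191e-04,  1.30787029e-05]), 'tcp_pos': array([ 0.17739396, -0.54645629,  0.2304903 ]), 'orientation': array([-8.36729907e-04,  9.87718630e-01,  1.56240861e-01, -2.04846388e-05]), 'wrist_force': array([-0.65903321, -0.05433057,  0.30548322]), 'ft_torque': array([ 0.01321364,  0.01932802, -0.0291232 ]), 'grip_force': 0.0, 'finger_gap': 0.08541817140798527}
```

View pics/top.png

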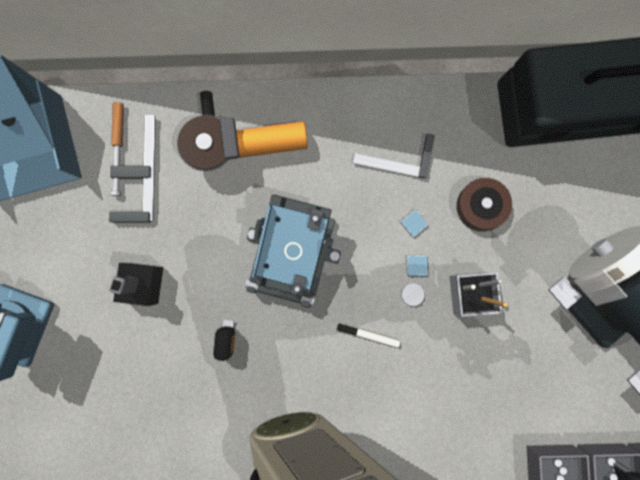

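View pics/scene.png

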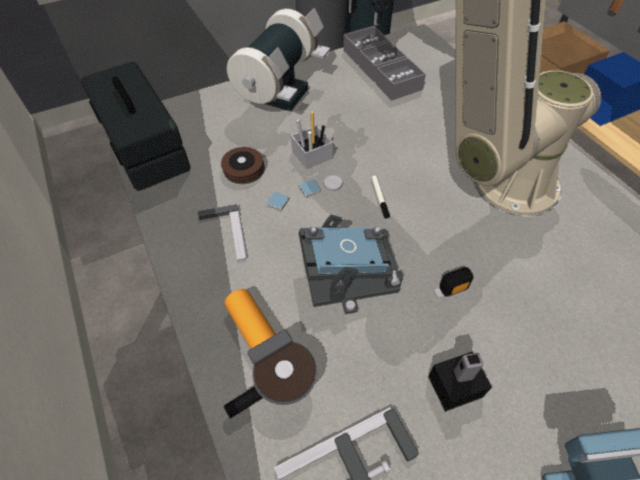

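The top view shows the gauge and stand at about (135,285), the ring at (293,251), the round zero plate at (413,294) and the tin at (480,296). Next I measure them.

```bash
python3 - <<'E'
from h import *
D={n:np.load(n+'.npz') for n in("top","scene")}
t=D["top"];p=t["p"];im=t["im"].astype(int)
def rect(q):
    r=cv2.minAreaRect((q[:,:2]*1000).astype(np.float32)); return np.round(r[0],1),np.round(r[1],1),round(r[2],1)
for n in D:
    q=D[n]["p"].reshape(-1,3); print(n)
    # table level
    m=(abs(q[:,0]-.38)<.05)&(abs(q[:,1]+.1)<.05); print('bench z',np.median(q[m,2]))
    m=(abs(q[:,0]-.42)<.12)&(abs(q[:,1]-.38)<.12)
    g=q[m&(q[:,2]>.125)&(q[:,2]<.16)]; print('handle',len(g),g.mean(0),rect(g)); gt=g[g[:,2]>np.percentile(g[:,2],60)-.004]; print(' top z',np.percentile(g[:,2],[50,80,95]),rect(gt[gt[:,2]>.138]))
    g=q[m&(q[:,2]>.055)&(q[:,2]<.072)]; print('stand',len(g),np.median(g[:,2]),rect(g))
# zero plate
hsv=cv2.cvtColor(t["im"],cv2.COLOR_RGB2HSV)
sub=p[275:315,392:434]; z=sub[...,2]; g=sub[(z>.006)&(z<.02)]; print('plate',len(g),np.median(g,0),rect(g))
cv2.imwrite('pics/a.png',cv2.resize(np.hstack([t["im"][240:330,90:190],t["im"][200:310,230:360][:90,:130],t["im"][205:320,380:520][:90+0]])[...,::-1] if 0 else t["im"][255:325,95:180][...,::-1],None,fx=7,fy=7,interpolation=cv2.INTER_CUBIC))
# bracket plane
H,S,V=[hsv[...,i].astype(int) for i in range(3)]
blue=(H>90)&(H<115)&(S>70); bl=np.zeros_like(blue); bl[195:305,240:345]=blue[195:305,240:345]
g=p[bl]; 
for _ in range(4):
    c=g.mean(0); n=np.linalg.svd(g-c)[2][2]; n*=np.sign(n[2]); r=(g-c)@n; g=g[abs(r)<.004]
print('plane',len(g),c,n,r.std(),'slope',np.arccos(n[2]))
# ring
w=(V>170)&(S<60); ring=np.zeros(w.shape,np.uint8); ring[236:268,278:310]=w[236:268,278:310]
ys,xs=np.nonzero(ring); print('ring px',len(xs),cv2.fitEllipse(np.stack([xs,ys],1).astype(np.float32)), p[ys,xs].mean(0), np.median(p[ys,xs],0))
s=D["scene"]; q=s["p"]; hs=cv2.cvtColor(s["im"],cv2.COLOR_RGB2HSV).astype(int)
w=(hs[...,2]>170)&(hs[...,1]<60); rr=np.zeros(w.shape,np.uint8); rr[235:258,335:362]=w[235:258,335:362]
ys,xs=np.nonzero(rr); print('scene ring',len(xs),xs.mean(),ys.mean(),q[ys,xs].mean(0))
g=q[225:275,310:385].reshape(-1,3); hb=hs[225:275,310:385].reshape(-1,3); g=g[(hb[:,0]>90)&(hb[:,0]<115)&(hb[:,1]>70)]
for _ in range(4):
    c=np.median(g,0) if _==0 else g.mean(0); n=np.linalg.svd(g-c)[2][2]; n*=np.sign(n[2]); r=(g-c)@n; g=g[abs(r)<.004]
print('plane s',len(g),c,n,r.std())
E
```

```text
top
bench z -0.0005119167038797334
handle 265 [0.48300555 0.37043633 0.14064154] (array([483., 373.]), array([26.3, 32.7]), 75.8)
 top z [0.1420885  0.14420276 0.14568175] (array([482.9, 373. ]), array([26.3, 30.9]), 76.1)
stand 1075 0.06320924303844178 (array([482.7, 373.5]), array([76.2, 84.4]), 82.0)
scene
bench z 0.0012169735610642052
handle 336 [0.48889299 0.37597132 0.1412058 ] (array([486.3, 374.3]), array([25.9, 32.6]), 73.3)
 top z [0.14342477 0.14576096 0.14770588] (array([485.7, 374.5]), array([26., 31.]), 76.8)
stand 1272 0.06464929530805674 (array([484.9, 374.1]), array([75.1, 86. ]), 81.6)
plate 374 [ 0.44348213 -0.22399629  0.00926106] (array([ 447.6, -221.2]), array([59.5, 47.6]), 45.7)
plane 223 [0.55307024 0.04129157 0.09957248] [-0.19730406  0.22409349  0.9543863 ] 0.0014636104003012222 slope 0.3031987653215736
ring px 191 ((292.7821960449219, 250.54452514648438), (16.73407745361328, 17.184730529785156), 149.937744140625) [0.54200462 0.032542   0.09771134] [0.54155019 0.03196027 0.09758459]
scene ring 108 347.9166666666667 245.46296296296296 [0.54260643 0.03266072 0.0994787 ]
plane s 161 [0.54008442 0.06392289 0.10088075] [-0.43723022 -0.27844914  0.85515835] 0.0019873736414450804
```

View pics/a.png

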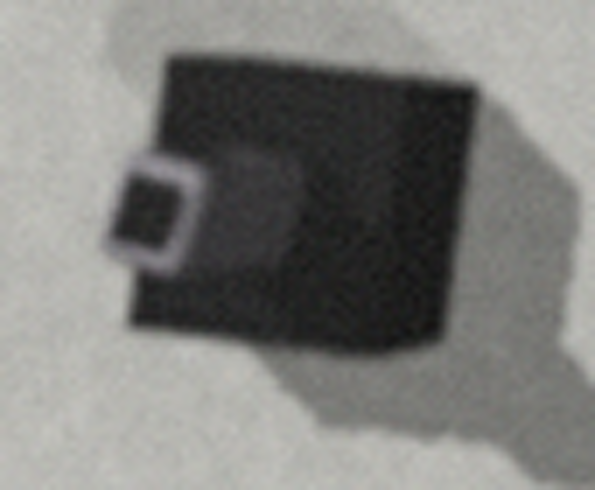

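```bash
python3 - <<'E'
from h import *
T=np.array(calibration("wrist")["world_from_camera"]); t,r=pose()
print('cam in tool',np.round(r.inv().apply(T[:3,3]-t),4)); print(np.round(r.inv().as_matrix()@T[:3,:3],3), calibration("wrist")["mtx"][0]); print(np.round(r.as_matrix(),3))
for n,c in(("top",(293,251)),("scene",(348,245))):
    D=np.load(n+'.npz');p=D["p"];v,u=np.mgrid[0:480,0:640]
    g=p[(u-c[0])**2+(v-c[1])**2<18**2]
    A=np.c_[g[:,:2]-g[:,:2].mean(0),np.ones(len(g))]; w=np.ones(len(g))
    for _ in range(10): k=np.linalg.lstsq(A*w[:,None],g[:,2]*w,rcond=None)[0]; e=g[:,2]-A@k; w=1/(1+(e/.002)**2)
    print(n,len(g),'center',g.mean(0),k,'slope',np.arctan(np.hypot(*k[:2])),'updir',np.degrees(np.arctan2(k[1],k[0])),e.std())
E
```

```text
cam in tool [ 0.0659 -0.0002 -0.1428]
[[-0.001  0.966  0.259]
 [ 1.     0.001 -0.   ]
 [-0.001  0.259 -0.966]] [330.59036917   0.         318.54922624]
[[ 0.951  0.309 -0.   ]
 [ 0.309 -0.951  0.002]
 [ 0.    -0.002 -1.   ]]
top 1005 center [0.5408963  0.03218924 0.10104154] [ 0.2404211  -0.07947344  0.0973295 ] slope 0.24800316650590845 updir -18.29178592572701 0.058777808363478304
scene 1005 center [0.54144898 0.03117667 0.09905191] [ 0.23949276 -0.06756489  0.09907423] slope 0.2438874506942119 updir -15.754641059639344 0.0014442379391562462
```

Call:
drive_tool([
  [[0, 0.045, -0.037, -0.06, 0, 0, 4], [0, 0.09, -0.073, -0.1, 0, 0, 8], [0, 0.135, -0.11, -0.1, 0, 0, 12], [0, 0.18, -0.147, -0.1, 0, 0, 16], [0, 0.225, -0.183, -0.1, 0, 0, 20], [0, 0.27, -0.22, -0.1, 0, 0, 24], [0, 0.31, -0.256, -0.1, 0, 0, 28], [0, 0.35, -0.293, -0.1, 0, 0, 31], [0, 0.35, -0.293, -0.1, 0, 0, 31], [0, 0.35, -0.293, -0.1, 0, 0, 31]],
], newtons=50)

```text
clock: 1.35
tcp_pos: [0.4199, -0.16, 0.331]
orientation: [0.0, 0.994, -0.113, -0.0]
wrist_force: [-0.3, 0.7, -0.3]
finger_gap: 0.0854
grip_force: 0.0
```

```bash
python3 - <<'E'
from h import *
im,d,p=cloud("wrist"); save(im,'w1.png'); np.savez('w1.npz',im=im,d=d,p=p); print(pose()[0],pose()[1].as_matrix().round(3))
K=np.array(calibration("wrist")["mtx"]);T=np.array(calibration("wrist")["world_from_camera"])
for P in([.542,.0325,.0985],[.4435,-.224,.01]):
    c=T[:3,:3].T@(np.array(P)-T[:3,3]); print(K[0,0]*c[0]/-c[2]+K[0,2],-K[1,1]*c[1]/-c[2]+K[1,2])
E
```

```text
[ 0.4196609  -0.16066688  0.33104334] [[ 0.974 -0.226 -0.001]
 [-0.226 -0.974 -0.   ]
 [-0.001  0.    -1.   ]]
120.53844250826552 136.96922219085297
359.6132960968998 167.3777290414876
```

View pics/w1.png

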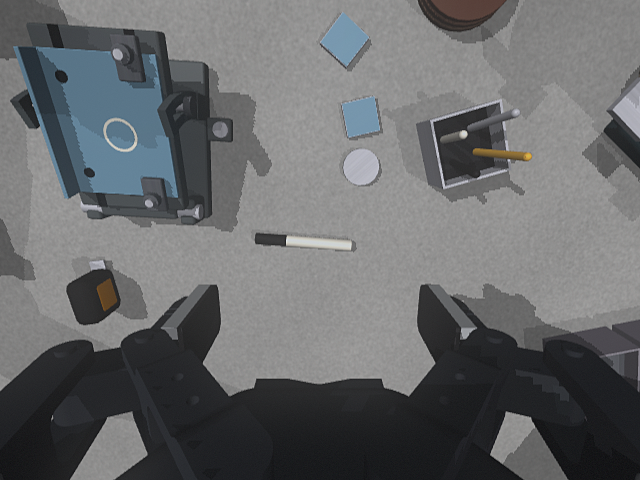

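The ring is at about (121,135) and the plate at (361,167), both within 2 px of the predictions. I'll refine the slope from this view and compute the move to the gauge.

```bash
python3 - <<'E'
from h import *
D=np.load('w1.npz');p=D["p"];im=D["im"];v,u=np.mgrid[0:480,0:640]
g=p[(u-121)**2+(v-135)**2<28**2]
A=np.c_[g[:,:2]-g[:,:2].mean(0),np.ones(len(g))]; w=np.ones(len(g))
for _ in range(10): k=np.linalg.lstsq(A*w[:,None],g[:,2]*w,rcond=None)[0]; e=g[:,2]-A@k; w=1/(1+(e/.002)**2)
print(k,'slope',np.arctan(np.hypot(*k[:2])),'updir',np.degrees(np.arctan2(k[1],k[0])),e.std())
h=cv2.cvtColor(im,cv2.COLOR_RGB2HSV).astype(int)
m=(h[...,1]<60)&(h[...,2]>150)&((u-121)**2+(v-135)**2<25**2); ys,xs=np.nonzero(m)
el=cv2.fitEllipse(np.stack([xs,ys],1).astype(np.float32)); print(len(xs),el,np.median(p[m],0),p[m].mean(0))
q=p[140:195,335:390].reshape(-1,3); q=q[(q[:,2]>.006)&(q[:,2]<.02)]; print('plate',len(q),cv2.minEnclosingCircle((q[:,:2]*1e3).astype(np.float32)),q.mean(0))
t=p[90:200,400:530].reshape(-1,3); t=t[(t[:,2]>.05)&(t[:,2]<.068)]; print('tin',t.min(0),t.max(0))
t,r=pose(); print(r.inv().apply(np.array([.484,.3735,.231])-t))
E
```

```text
[ 0.24403472 -0.0721148   0.09849724] slope 0.24917852465855087 updir -16.46295833097721 0.025081003065923074
297 ((119.9579849243164, 134.51742553710938), (26.65343475341797, 35.86648941040039), 134.46588134765625) [0.54319558 0.03385355 0.09819379] [0.54349972 0.0336212  0.09845002]
plate 1038 ((444.87933349609375, -225.13064575195312), 24.8187313079834) [ 0.44522564 -0.22498217  0.01004676]
tin [ 0.39964952 -0.39905273  0.05002477] [ 0.48902698 -0.30921303  0.06798149]
[-0.05776511 -0.5349375   0.09993752]
```

Call:
drive_tool([
  [[0, -0.006, -0.06, 0, 0, 0, 0], [0, -0.013, -0.12, 0, 0, 0, 0], [0, -0.019, -0.18, 0, 0, 0, 0], [0, -0.026, -0.24, 0, 0, 0, 0], [0, -0.032, -0.3, 0, 0, 0, 0], [0, -0.039, -0.36, 0, 0, 0, 0], [0, -0.045, -0.42, 0, 0, 0, 0], [0, -0.052, -0.48, 0.03, 0, 0, 0], [0, -0.058, -0.535, 0.08, 0, 0, 0], [0, -0.058, -0.535, 0.08, 0, 0, 0], [0, -0.058, -0.535, 0.08, 0, 0, 0]],
])

```text
clock: 2.78
tcp_pos: [0.4329, 0.0284, 0.2914]
orientation: [-0.024, 0.997, -0.077, 0.0]
wrist_force: [0.0, 0.1, 0.7]
finger_gap: 0.0855
grip_force: 0.0
```

```bash
python3 - <<'E'
from h import *
im,d,p=cloud("wrist"); save(im,'w2.png'); print(pose()[0],pose()[1].as_matrix().round(3),get_state()["wrist_force"])
q=p.reshape(-1,3); m=(abs(q[:,0]-.484)<.04)&(abs(q[:,1]-.3735)<.04)
for lo,hi in((.135,.155),(.08,.13)):
    g=q[m&(q[:,2]>lo)&(q[:,2]<hi)]; print(len(g),np.median(g,0),cv2.minAreaRect((g[:,:2]*1e3).astype(np.float32)))
E
```

```text
[0.43249316 0.02851966 0.29051045] [[ 0.988 -0.153  0.003]
 [-0.153 -0.987  0.049]
 [-0.004 -0.049 -0.999]] [-1.14376677 -0.24499182 -0.66670491]
0 [nan nan nan] ((0.0, 0.0), (0.0, 0.0), 0.0)
1008 [0.48416965 0.36170762 0.09858671] ((487.70184326171875, 363.9631652832031), (36.27337646484375, 18.488054275512695), 15.49934196472168)
  return _methods._mean(a, axis=axis, dtype=dtype,
  ret = um.true_divide(
```

View pics/w2.png

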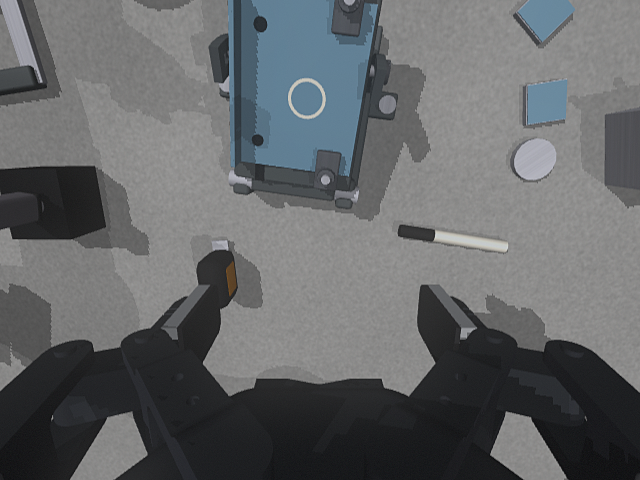

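```bash
python3 - <<'E'
from h import *
s=get_state(); print(s["joint_pos"].round(3),s["qvel"].round(3))
t,r=pose(); G=np.array([.484,.3735,.29])
print(np.round(r.inv().apply(G-t),4))
Rt=np.array([[np.cos(np.radians(-13)),np.sin(np.radians(-13)),0],[np.sin(np.radians(-13)),-np.cos(np.radians(-13)),0],[0,0,-1]]).T
Rt=np.array([[.9744,-.225,0],[-.225,-.9744,0],[0,0,-1.]])
print((r.inv()*R.from_matrix(Rt)).as_rotvec(degrees=True))
E
```

```text
[-0.154  0.023 -0.162  1.39   0.049  3.141] [-0.     0.002  0.028  0.031 -0.    -0.   ]
[-0.0018 -0.3484  0.0176]
[-2.79199061  0.34873444  4.20787195]
```

The wrist joint 6 reached its limit, so I'll use the half-turn grasp instead.

Call:
drive_tool([
  [[0, 0, -0.03, 0, 0, 0, -10], [0, 0, -0.06, 0, 0, 0, -20], [0, 0, -0.09, 0, 0, 0, -30], [0, 0, -0.12, 0, 0, 0, -40], [0, 0, -0.15, 0, 0, 0, -50], [0, 0, -0.18, 0, 0, 0, -60], [0, 0, -0.21, 0, 0, 0, -70], [0, 0, -0.25, 0, 0, 0, -80], [0, 0, -0.28, 0, 0, 0, -90], [0, 0, -0.31, 0, 0, 0, -100], [0, 0, -0.348, 0, 0, 0, -110], [0, 0, -0.348, 0, 0, 0, -110]],
])

```text
clock: 4.32
tcp_pos: [0.4865, 0.374, 0.3086]
orientation: [-0.013, 0.633, 0.774, 0.02]
wrist_force: [-0.5, 0.2, -0.3]
finger_gap: 0.0856
grip_force: 0.0
```

```bash
cat >> h.py <<'E'
def goal(P,th,s=0,up=0):
    "rows needed: tool z = -normal of a plane with slope s, up-direction angle up (deg); tool x horizontal angle about th"
    n=np.array([-np.sin(s)*np.cos(np.radians(up)),-np.sin(s)*np.sin(np.radians(up)),np.cos(s)])
    x=np.array([np.cos(np.radians(th)),np.sin(np.radians(th)),0]); x-=n*(x@n); x/=np.linalg.norm(x)
    M=np.stack([x,np.cross(-n,x),-n],1); t,r=pose()
    print('shift',np.round(r.inv().apply(np.array(P)-t),4),'turn',(r.inv()*R.from_matrix(M)).as_rotvec(degrees=True).round(2))
    return M
E
python3 - <<'E'
from h import *
print(pose()[0],get_state()["joint_pos"].round(3)); goal([.484,.3735,.231],167)
E
```

```text
[0.48651612 0.3739815  0.30860784] [0.505 0.359 0.298 1.481 0.04  1.878]
shift [-0.0036 -0.0037  0.0775] turn [  2.27  -1.9  -65.6 ]
```

Call:
drive_tool([
  [[0, -0.004, -0.004, 0.02, 0.4, -0.3, -10], [0, -0.004, -0.004, 0.04, 0.8, -0.6, -20], [0, -0.004, -0.004, 0.06, 1.2, -0.9, -30], [0, -0.004, -0.004, 0.077, 1.6, -1.2, -40], [0, -0.004, -0.004, 0.077, 2, -1.5, -50], [0, -0.004, -0.004, 0.077, 2.3, -1.8, -60], [0, -0.004, -0.004, 0.077, 2.3, -1.9, -65.6], [0, -0.004, -0.004, 0.077, 2.3, -1.9, -65.6]],
])

```text
clock: 5.32
tcp_pos: [0.4837, 0.3702, 0.2324]
orientation: [0.0, 0.116, 0.993, -0.0]
wrist_force: [0.2, -0.5, 0.4]
finger_gap: 0.0857
grip_force: 0.0
```

```bash
python3 - <<'E'
from h import *
im,d,p=cloud("wrist"); save(im,'w3.png'); print(pose()[0],pose()[1].as_matrix().round(3))
q=p.reshape(-1,3); m=(abs(q[:,0]-.484)<.04)&(abs(q[:,1]-.3735)<.04)
for lo,hi in((.137,.155),(.055,.07)):
    g=q[m&(q[:,2]>lo)&(q[:,2]<hi)]; print(len(g),np.median(g,0),cv2.minAreaRect((g[:,:2]*1e3).astype(np.float32)))
goal([.484,.3735,.09],167)
E
```

```text
[0.48377268 0.37026644 0.23246768] [[-0.973  0.231  0.   ]
 [ 0.231  0.973 -0.001]
 [-0.    -0.    -1.   ]]
1427 [0.48216717 0.37454355 0.14404298] ((483.72650146484375, 374.32269287109375), (26.023704528808594, 31.867420196533203), 72.79179382324219)
4336 [0.47184631 0.37977035 0.06416032] ((483.96099853515625, 374.1799621582031), (74.00580596923828, 84.06731414794922), 81.65142059326172)
shift [0.0006 0.0033 0.1425] turn [-0.03  0.01 -0.37]
```

View pics/w3.png

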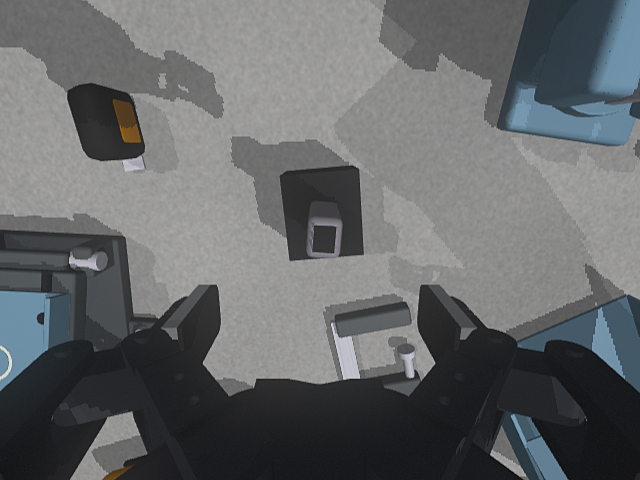

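The gauge stands upright at about (325,235), centred between the open fingers. Descending and grasping.

Call:
drive_tool([
  [[0, 0, 0.004, 0.05, 0, 0, 3.5], [0, 0, 0.004, 0.1, 0, 0, 3.5], [0, 0, 0.004, 0.142, 0, 0, 3.5], [0, 0, 0.004, 0.142, 0, 0, 3.5], [150, 0, 0.004, 0.142, 0, 0, 3.5], [200, 0, 0.004, 0.142, 0, 0, 3.5], [255, 0, 0.004, 0.142, 0, 0, 3.5], [255, 0, 0.004, 0.142, 0, 0, 3.5], [255, 0, 0.004, 0.142, 0, 0, 3.5], [255, 0, 0.004, 0.142, 0, 0, 3.5], [255, 0, 0.004, 0.142, 0, 0, 3.5], [255, 0, 0.004, 0.142, 0, 0, 3.5]],
], newtons=60)

```text
clock: 6.88
tcp_pos: [0.4857, 0.3752, 0.092]
orientation: [0.001, 0.145, 0.989, 0.001]
wrist_force: [0.3, -0.8, 6.3]
finger_gap: 0.0254
grip_force: 59.8
```

Call:
drive_tool([
  [[255, 0, 0, -0.01, 0, 0, 0], [255, 0, 0, -0.03, 0, 0, 0], [255, 0, 0, -0.06, 0, 0, 0], [255, 0, 0, -0.1, 0, 0, 0], [255, 0, 0, -0.15, 0, 0, 0], [255, 0, 0, -0.2, 0, 0, 0], [255, 0, 0, -0.2, 0, 0, 0], [255, 0, 0, -0.2, 0, 0, 0], [255, 0, 0, -0.2, 0, 0, 0]],
])

```text
clock: 8.0
tcp_pos: [0.4839, 0.3744, 0.2884]
orientation: [-0.001, 0.145, 0.989, -0.001]
wrist_force: [0.3, 0.3, -1.6]
finger_gap: 0.0254
grip_force: 59.2
```

```bash
python3 - <<'E'
from h import *
f=[]
for n in("wrist","top","scene"):
    im,d,p=cloud(n); f.append(get_state()["wrist_force"]); np.savez('g_'+n+'.npz',im=im,d=d,p=p)
    t,r=pose(); q=r.inv().apply(p.reshape(-1,3)-t)
    m=(abs(q[:,0])<.022)&(abs(q[:,1])<.02)&(q[:,2]>-.06)&(q[:,2]<.11); g=q[m]; print(n,len(g),'z range',np.percentile(g[:,2],[1,50,99]).round(4) if len(g) else '')
    if n=="wrist": save(im,'w4.png')
    for lo,hi in((-.06,-.045),(-.02,.0),(0,.026),(.03,.064),(.064,.085)):
        k=g[(g[:,2]>lo)&(g[:,2]<hi)]
        if len(k)>10: print('  ',lo,len(k),k[:,:2].min(0).round(4),k[:,:2].max(0).round(4),k.mean(0).round(4))
t,r=pose(); print(t,r.as_matrix().round(4),np.mean(f,0))
E
```

```text
wrist 12768 z range [-0.0563 -0.048   0.0504]
   -0.06 7221 [-0.0101 -0.02  ] [0.0179 0.02  ] [ 0.0072  0.0002 -0.0515]
   -0.02 1350 [ 0.0102 -0.0192] [0.0179 0.0195] [ 0.015   0.0002 -0.0112]
   0 900 [ 0.0086 -0.0141] [0.0187 0.0135] [ 0.0169 -0.0003  0.0128]
   0.03 121 [ 0.0073 -0.0085] [0.0117 0.007 ] [ 0.0104 -0.0005  0.0573]
   0.064 14 [ 0.007  -0.0079] [0.011  0.0077] [ 0.009  -0.0004  0.069 ]
top 374 z range [-0.0499  0.0149  0.0757]
   -0.06 29 [-0.0134 -0.0198] [0.005  0.0174] [-0.0089 -0.0016 -0.0481]
   -0.02 54 [-0.0137 -0.0198] [-0.006   0.0037] [-0.0112 -0.011  -0.0105]
   0 120 [-0.0146 -0.0165] [0.0187 0.011 ] [-0.0052 -0.0096  0.0168]
   0.03 86 [-0.0068 -0.0118] [ 0.0113 -0.0015] [ 0.001  -0.009   0.0503]
   0.064 16 [-0.007  -0.0088] [ 0.0071 -0.0003] [-0.0007 -0.0066  0.0725]
scene 878 z range [-0.0559 -0.0199  0.075 ]
   -0.06 213 [-0.0164 -0.02  ] [0.0078 0.0199] [-0.0097 -0.0024 -0.051 ]
   -0.02 153 [-0.0167 -0.019 ] [-0.0059  0.0199] [-0.0132  0.0045 -0.0107]
   0 165 [-0.0167 -0.0132] [0.0053 0.0146] [-0.0126  0.0046  0.0133]
   0.03 103 [-0.0102 -0.0081] [0.0055 0.0099] [-0.0046  0.0046  0.0511]
   0.064 19 [-0.0082 -0.0036] [0.0017 0.0067] [-0.0034  0.0032  0.0738]
[0.48420872 0.37454201 0.28894513] [[-0.9579  0.287  -0.0021]
 [ 0.287   0.9579 -0.0017]
 [ 0.0015 -0.0022 -1.    ]] [ 0.02792356  0.23084242 -1.48084964]
```

View pics/w4.png

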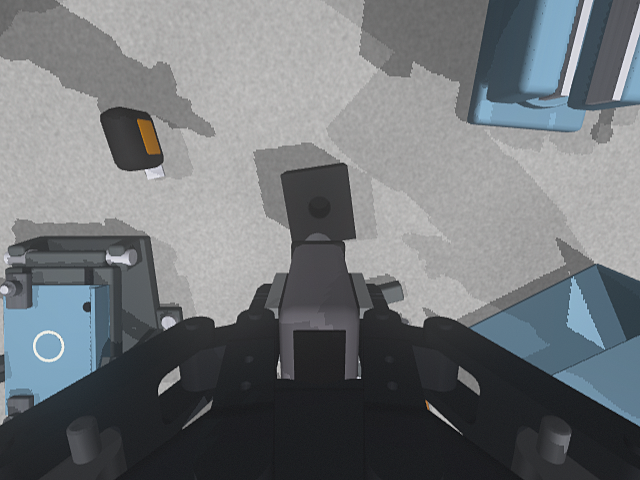

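The gauge is held symmetrically (handle at about (318,320), nose at (318,240)). A quick check of its tilt in the grip, plus the goal for the zero plate.

```bash
python3 - <<'E'
from h import *
t,r=pose()
for n,sg in(("wrist",1),("scene",-1),("top",-1)):
    q=r.inv().apply(np.load('g_'+n+'.npz')["p"].reshape(-1,3)-t)
    m=(abs(q[:,1])<.011)&(q[:,2]>-.04)&(q[:,2]<.026)&(abs(q[:,0]*sg-.016)<.004); g=q[m]
    if len(g)<20: print(n,len(g)); continue
    k=np.polyfit(g[:,2],g[:,0],1); e=g[:,0]-np.polyval(k,g[:,2]); g=g[abs(e)<.0015]; k=np.polyfit(g[:,2],g[:,0],1); print(n,len(g),'tilt deg',np.degrees(np.arctan(k[0])),'x0',k[1])
    b=q[(abs(q[:,0])<.012)&(abs(q[:,1])<.012)&(q[:,2]>.032)&(q[:,2]<.085)]
    print('   nose end',np.percentile(b[:,2],[95,99,100]).round(4))
goal([.445,-.225,.15],163); print(get_state()["joint_pos"].round(3))
E
```

```text
wrist 2876 tilt deg 0.4826263177522554 x0 0.01738400786721437
   nose end [0.0654 0.0781 0.0783]
scene 262 tilt deg 0.28824993787333775 x0 -0.015125027038096307
   nose end [0.0758 0.078  0.0788]
top 90 tilt deg -0.03708326684896418 x0 -0.013358330288452345
   nose end [0.0747 0.0782 0.0806]
shift [-0.1347 -0.5853  0.14  ] turn [-0.13 -0.09  0.32]
[ 0.528  0.386  0.29   1.477 -0.     0.819]
```

Call:
drive_tool([
  [[255, -0.013, -0.058, 0, 0, 0, 0], [255, -0.027, -0.117, 0, 0, 0, 0], [255, -0.04, -0.175, 0, 0, 0, 0], [255, -0.054, -0.234, 0, 0, 0, 0], [255, -0.067, -0.293, 0, 0, 0, 0], [255, -0.081, -0.351, 0, 0, 0, 0], [255, -0.094, -0.41, 0, 0, 0, 0], [255, -0.108, -0.468, 0, 0, 0, 0], [255, -0.121, -0.527, 0.04, 0, 0, 0], [255, -0.135, -0.585, 0.09, 0, 0, 0], [255, -0.135, -0.585, 0.14, 0, 0, 0], [255, -0.135, -0.585, 0.14, 0, 0, 0]],
])

```text
clock: 9.65
tcp_pos: [0.4427, -0.2234, 0.146]
orientation: [-0.004, 0.146, 0.989, 0.002]
wrist_force: [-1.2, 1.1, -1.2]
finger_gap: 0.0253
grip_force: 59.6
```

```bash
python3 - <<'E'
from h import *
im,d,p=cloud("wrist"); np.savez('z.npz',im=im,d=d,p=p); save(im,'w5.png')
q=p.reshape(-1,3); m=(np.hypot(q[:,0]-.445,q[:,1]+.225)<.04)&(q[:,2]>.006)&(q[:,2]<.016); g=q[m]
print(len(g),np.median(g[:,2]),cv2.minEnclosingCircle((g[:,:2]*1e3).astype(np.float32)),g.min(0),g.max(0))
f=[]
for _ in range(4): read_camera("top"); f.append(get_state()["wrist_force"])
print(np.mean(f,0),np.std(f,0),pose()[0],pose()[1].as_matrix().round(4)); goal([.445,-.225,.098],163)
E
```

```text
1838 0.010131138600045275 ((443.4388122558594, -224.84523010253906), 24.844261169433594) [ 0.41865969 -0.24939102  0.00615853] [ 0.46006101 -0.20038265  0.01255591]
[-0.30352339 -0.36316629 -1.4560859 ] [0.21387921 0.4450254  0.66669006] [ 0.44772495 -0.22443672  0.1528583 ] [[-0.9583  0.2857  0.0034]
 [ 0.2857  0.9583 -0.0024]
 [-0.004  -0.0013 -1.    ]]
shift [ 0.0027 -0.0012  0.0548] turn [-0.08  0.23  0.4 ]
```

View pics/w5.png

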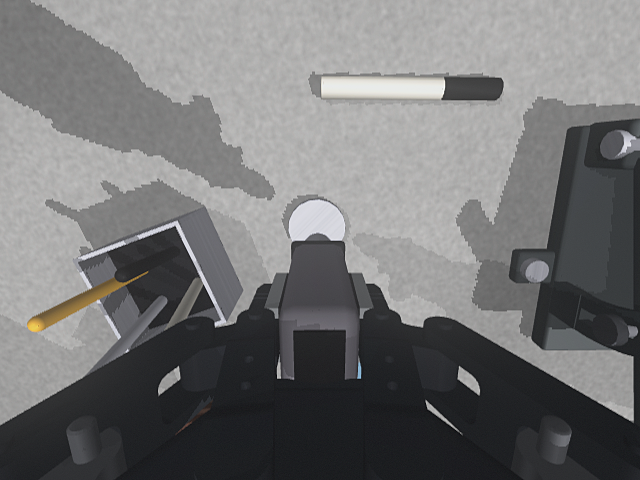

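Call:
drive_tool([
  [[255, 0.002, -0.001, 0.02, 0, 0.2, 0.4], [255, 0.002, -0.001, 0.04, 0, 0.2, 0.4], [255, 0.002, -0.001, 0.055, 0, 0.2, 0.4], [255, 0.002, -0.001, 0.06, 0, 0.2, 0.4], [255, 0.002, -0.001, 0.06, 0, 0.2, 0.4], [255, 0.002, -0.001, 0.06, 0, 0.2, 0.4]],
])

```text
clock: 10.65
tcp_pos: [0.4446, -0.2251, 0.0913]
orientation: [-0.001, 0.148, 0.989, -0.0]
wrist_force: [-0.4, -0.0, -1.3]
finger_gap: 0.0248
grip_force: 59.8
```

```bash
cat >> h.py <<'E'
def force(n=6):
    f=[];P=[]
    for _ in range(n): read_camera("top"); s=get_state(); f.append(s["wrist_force"]); P.append(s["tcp_pos"])
    t,r=pose(); F=np.mean(f,0); print('F',F.round(2),'along tool -z',round(float(-F@r.as_matrix()[:,2]),2),'tcp',np.mean(P,0).round(4),'R',r.as_matrix().round(4).tolist(),s["clock"],s["finger_gap"])
E
python3 -c "
from h import *
force(8); goal([.445,-.225,.083],163)"
```

```text
F [ 0.04  0.04 -1.33] along tool -z -1.33 tcp [ 0.4443 -0.2249  0.091 ] R [[-0.9559, 0.2937, -0.003], [0.2937, 0.9559, 0.0006], [0.003, -0.0003, -1.0]] 11.05 0.025591643837080975
shift [-0.001   0.0001  0.0077] turn [-0.02 -0.17 -0.08]
```

Call:
drive_tool([
  [[255, 0, 0, 0.002, 0, 0, 0], [255, 0, 0, 0.003, 0, 0, 0], [255, 0, 0, 0.004, 0, 0, 0], [255, 0, 0, 0.005, 0, 0, 0], [255, 0, 0, 0.006, 0, 0, 0], [255, 0, 0, 0.006, 0, 0, 0]],
])

```text
clock: 11.8
tcp_pos: [0.4441, -0.2248, 0.0847]
orientation: [-0.001, 0.148, 0.989, 0.0]
wrist_force: [0.3, 0.5, 1.5]
finger_gap: 0.0253
grip_force: 60.1
```

```bash
python3 -c "
from h import *
force(6)"
```

```text
F [-0.94  0.29  2.35] along tool -z 2.35 tcp [ 0.444  -0.2248  0.0847] R [[-0.9559, 0.2936, -0.003], [0.2936, 0.9559, 0.0006], [0.003, -0.0003, -1.0]] 12.1 0.025126820602679605
```

Call:
drive_tool([
  [[255, 0, 0, 0.001, 0, 0, 0], [255, 0, 0, 0.0018, 0, 0, 0], [255, 0, 0, 0.0018, 0, 0, 0], [255, 0, 0, 0.0018, 0, 0, 0]],
])

```text
clock: 12.6
tcp_pos: [0.444, -0.2248, 0.0829]
orientation: [-0.002, 0.149, 0.989, 0.0]
wrist_force: [-1.2, 0.4, 3.8]
finger_gap: 0.0252
grip_force: 60.2
```

```bash
python3 - <<'E'
from h import *
force(24)
im,d,p=cloud("wrist"); save(im,'w6.png'); t,r=pose(); q=r.inv().apply(p.reshape(-1,3)-t)
m=(abs(q[:,1])<.011)&(q[:,2]>-.04)&(q[:,2]<.026)&(abs(q[:,0]-.016)<.004); g=q[m]; k=np.polyfit(g[:,2],g[:,0],1); print(np.degrees(np.arctan(k[0])))
E
```

```text
F [-0.92  0.01  3.58] along tool -z 3.58 tcp [ 0.444  -0.2248  0.0828] R [[-0.9559, 0.2937, -0.003], [0.2937, 0.9559, 0.0006], [0.003, -0.0003, -1.0]] 13.8 0.02524707965966931
0.4621294386279546
```

Zero check done: about 4.9 N (about 4.9 mm) for over 1.5 s. Next, lift off and compute the approach above the ring.

Call:
drive_tool([
  [[255, 0, 0, -0.005, 0, 0, 0], [255, 0, 0, -0.015, 0, 0, 0], [255, 0, 0, -0.05, 0, 0, 0], [255, 0, 0, -0.1, 0, 0, 0], [255, 0, 0, -0.16, 0, 0, 0], [255, 0, 0, -0.2, 0, 0, 0], [255, 0, 0, -0.2, 0, 0, 0], [255, 0, 0, -0.2, 0, 0, 0]],
])

```text
clock: 14.85
tcp_pos: [0.4442, -0.2244, 0.2819]
orientation: [-0.002, 0.148, 0.989, 0.001]
wrist_force: [0.2, -0.2, -0.9]
finger_gap: 0.0254
grip_force: 60.0
```

```bash
python3 - <<'E'
from h import *
s,up=.248,-16.7; u=np.radians(up)
n=np.array([-np.sin(s)*np.cos(u),-np.sin(s)*np.sin(u),np.cos(s)]); S=np.array([.5428,.0333,.0985])
print(pose()[0]); goal(S+n*.158,163.3,s,up); print(get_state()["joint_pos"].round(2))
im,d,p=cloud("scene"); save(im[150:230,250:450],'s6.png'); im,d,p=cloud("top"); q=p.reshape(-1,3); m=(np.hypot(q[:,0]-.445,q[:,1]+.225)<.05)&(q[:,2]>.006)&(q[:,2]<.016); print(cv2.minEnclosingCircle((q[m][:,:2]*1e3).astype(np.float32)))
E
```

```text
[ 0.44421384 -0.22443267  0.28187912]
shift [0.0201 0.2751 0.0304] turn [ -0.02 -14.47  -0.37]
[-0.63  0.16 -0.03  1.39 -0.   -0.33]
((458.35107421875, -225.15074157714844), 39.0965576171875)
```

Call:
drive_tool([
  [[255, 0.004, 0.055, 0, 0, -3, 0], [255, 0.008, 0.11, 0, 0, -6, 0], [255, 0.012, 0.165, 0, 0, -9, 0], [255, 0.016, 0.22, 0, 0, -12, 0], [255, 0.02, 0.275, 0.01, 0, -14.5, -0.3], [255, 0.02, 0.275, 0.03, 0, -14.5, -0.3], [255, 0.02, 0.275, 0.03, 0, -14.5, -0.3], [255, 0.02, 0.275, 0.03, 0, -14.5, -0.3]],
])

```text
clock: 15.95
tcp_pos: [0.5059, 0.0434, 0.2524]
orientation: [0.123, 0.145, 0.982, -0.019]
wrist_force: [-0.1, -0.2, -1.0]
finger_gap: 0.0253
grip_force: 60.1
```

```bash
python3 - <<'E'
from h import *
im,d,p=cloud("wrist"); save(im,'w7.png')
q=p.reshape(-1,3); S=np.array([.5428,.0333,.0985])
m=(np.linalg.norm(q-S,axis=1)<.035); g=q[m]
A=np.c_[g[:,:2]-S[:2],np.ones(len(g))]; w=np.ones(len(g))
for _ in range(10): k=np.linalg.lstsq(A*w[:,None],g[:,2]*w,rcond=None)[0]; e=g[:,2]-A@k; w=1/(1+(e/.001)**2)
print(len(g),k,'slope',np.arctan(np.hypot(*k[:2])),'updir',np.degrees(np.arctan2(k[1],k[0])),np.median(abs(e)))
h=cv2.cvtColor(im,cv2.COLOR_RGB2HSV).astype(int); mm=((h[...,1]<60)&(h[...,2]>150)).reshape(-1)&m; print('ring',mm.sum(),q[mm].mean(0),q[mm].min(0),q[mm].max(0))
s,up=.248,-16.7; u=np.radians(up); n=np.array([-np.sin(s)*np.cos(u),-np.sin(s)*np.sin(u),np.cos(s)])
goal(S+n*.081,163.3,s,up); force(6)
E
```

```text
3648 [ 0.24261155 -0.07032186  0.0985439 ] slope 0.24742192527276546 updir -16.164427952304017 0.0004977099688830769
ring 358 [0.54060758 0.03378671 0.09805949] [0.52562988 0.01438125 0.09264705] [0.56119312 0.0506717  0.10338715]
shift [0.0015 0.0012 0.078 ] turn [-0.09  0.1  -0.14]
F [-0.02  0.09 -1.53] along tool -z -1.47 tcp [0.5066 0.0431 0.2533] R [[-0.9273, 0.2898, 0.237], [0.2806, 0.9571, -0.0725], [-0.2478, -0.0007, -0.9688]] 16.3 0.025545178901325512
```

View pics/w7.png

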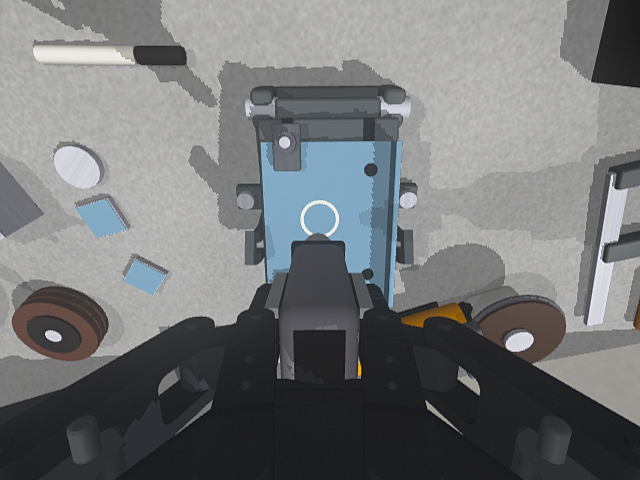

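The ring at (320,219) is centred in line with the nose, and the slope is confirmed at 0.2475. Descending to about 3 mm above the face.

Call:
drive_tool([
  [[255, 0.0015, 0.001, 0.03, 0, 0.1, -0.1], [255, 0.0015, 0.001, 0.055, 0, 0.1, -0.1], [255, 0.0015, 0.001, 0.07, 0, 0.1, -0.1], [255, 0.0015, 0.001, 0.076, 0, 0.1, -0.1], [255, 0.0015, 0.001, 0.077, 0, 0.1, -0.1], [255, 0.0015, 0.001, 0.077, 0, 0.1, -0.1], [255, 0.0015, 0.001, 0.077, 0, 0.1, -0.1]],
])

```text
clock: 17.18
tcp_pos: [0.5237, 0.0398, 0.1786]
orientation: [0.123, 0.144, 0.982, -0.019]
wrist_force: [-1.1, -0.8, -1.2]
finger_gap: 0.0253
grip_force: 60.1
```

```bash
python3 - <<'E'
from h import *
force(8); S=np.array([.5430,.0332,.0985]); s,up=.2475,-16.5; u=np.radians(up); n=np.array([-np.sin(s)*np.cos(u),-np.sin(s)*np.sin(u),np.cos(s)])
goal(S+n*.0728,163.3,s,up)
im,d,p=cloud("wrist"); save(im[150:330,200:440],'w8.png'); im,d,p=cloud("scene"); save(im[180:290,280:420],'s8.png')
a=cv2.resize(cv2.imread('pics/w8.png'),(640,480)); cv2.imwrite('pics/w8b.png',a)
E
```

```text
F [ 0.01  0.25 -1.71] along tool -z -1.64 tcp [0.5234 0.0397 0.1781] R [[-0.9286, 0.2871, 0.235], [0.278, 0.9579, -0.0717], [-0.2457, -0.0013, -0.9693]] 17.575 0.025506228544264636
shift [-0.0007 -0.0006  0.0092] turn [-0.12  0.05  0.05]
```

View pics/w8b.png

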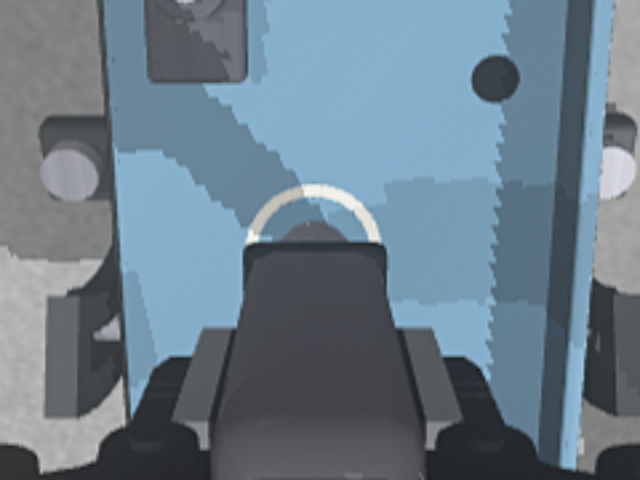

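The ring (centre about column 313) surrounds the barrel (column 315). Pressing gently.

Call:
drive_tool([
  [[255, -0.0007, -0.0006, 0.002, 0, 0, 0], [255, -0.0007, -0.0006, 0.004, 0, 0, 0], [255, -0.0007, -0.0006, 0.005, 0, 0, 0], [255, -0.0007, -0.0006, 0.006, 0, 0, 0], [255, -0.0007, -0.0006, 0.007, 0, 0, 0], [255, -0.0007, -0.0006, 0.007, 0, 0, 0]],
])

```text
clock: 18.42
tcp_pos: [0.5255, 0.0384, 0.1713]
orientation: [0.122, 0.144, 0.982, -0.019]
wrist_force: [-1.8, 0.4, 2.3]
finger_gap: 0.0253
grip_force: 60.5
```

```bash
python3 -c "
from h import *
force(10)"
```

```text
F [-1.33 -0.46  1.8 ] along tool -z 2.02 tcp [0.5255 0.0384 0.1713] R [[-0.9286, 0.2872, 0.2351], [0.278, 0.9579, -0.0718], [-0.2458, -0.0013, -0.9693]] 18.925 0.025227203815739972
```

Call:
drive_tool([
  [[255, 0, 0, 0.001, 0, 0, 0], [255, 0, 0, 0.002, 0, 0, 0], [255, 0, 0, 0.002, 0, 0, 0], [255, 0, 0, 0.002, 0, 0, 0]],
])

```text
clock: 19.42
tcp_pos: [0.5259, 0.0382, 0.1693]
orientation: [0.122, 0.144, 0.982, -0.019]
wrist_force: [-3.0, -1.2, 3.7]
finger_gap: 0.0254
grip_force: 60.7
```

```bash
python3 - <<'E'
from h import *
force(16)
t,r=pose(); print('tip',t+r.as_matrix()[:,2]*.0728,'axis err deg',np.degrees(np.arccos(-r.as_matrix()[:,2]@np.array([-np.sin(.2475)*np.cos(-.288),-np.sin(.2475)*np.sin(-.288),np.cos(.2475)]))))
im,d,p=cloud("wrist"); a=cv2.resize(im[200:270,280:360],(640,560),interpolation=cv2.INTER_CUBIC); save(a,'w9.png')
q=r.inv().apply(p.reshape(-1,3)-t); m=(abs(q[:,1])<.011)&(q[:,2]>-.04)&(q[:,2]<.026)&(abs(q[:,0]-.016)<.004); g=q[m]; print('tilt in grip',np.degrees(np.arctan(np.polyfit(g[:,2],g[:,0],1)[0])))
E
```

```text
F [-1.95 -1.11  3.31] along tool -z 3.59 tcp [0.5259 0.0383 0.1693] R [[-0.9286, 0.2871, 0.235], [0.278, 0.9579, -0.0718], [-0.2457, -0.0013, -0.9693]] 20.225 0.025311087026314613
tip [0.5430177  0.03305048 0.09870926] axis err deg 0.12700847457273917
tilt in grip 0.45746547549971756
```

View pics/w9.png

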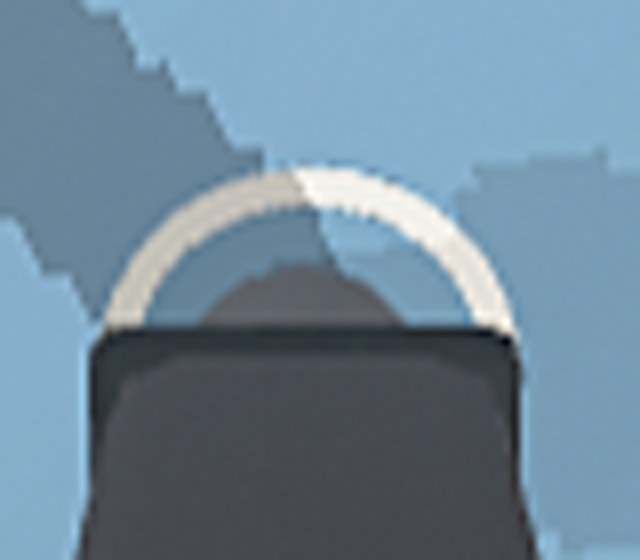

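The nose is centred in the ring (ring centre about column 310, barrel about 303, roughly 0.6 mm apart). It is square to within about 0.5° and pressed with about 5.1 N, so I'm handing in.

```bash
python3 -c "
from h import *
print(hand_in())"
```

```text
the job is handed in; nothing more can be done
None
```

The zero check was done on the bare-steel plate (about 4.9 N for over a second). The job was then handed in with the gauge still held square inside the bracket's ring, nose about half-way in at about 5.1 N, after roughly 20 s on the clock.

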